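# Latch the bread bin

## Task

Fasten the draw latch on the lid of the oblong bread bin: tip its wire loop over so that the loop's cross bar drops behind the hook-shaped keeper, then push the standing lever over and down until it snaps flat with the loop still hooked and pulled tight. The round tin beside it has the same latch: leave that one undone, its lever standing.

Things in the scene. Friction and masses are not known exactly. Their poses are not given: they have to be found in the camera images.
- bread_bin: Oblong aluminium bread bin, fixed, 300 long (its x) by 150 wide, lid top at z = 90. Origin: centre of its underside. Mm in its frame, all at y = 0: lever pivot (along y) at x -30, z 114, on a base on the lid; keeper at x 53. The wire loop hangs on the lever by a pin 18 from the pivot: two 5 mm wires, 48 apart, 95 long, straddling the lever, joined by a cross bar at the end.
- lever (a joint): Lever angle, rad: 0 shut, flat, pointing to the bin's -x; 1.57 upright; 1.9 open, leaning to the keeper on a stop, where a weak spring holds it. Steel plate 24 wide, 5 thick, end 65 mm from the pivot. Push it steadily (1 to 8 s) from its keeper side to -x, then down: up to about 5 N near its end; below 0.2 rad it snaps flat, upper face at z = 117 mm.
- loop_bar (a point): Middle of the loop's cross bar, 7 mm thick, 54 long, along the bin's y. At first the loop leans back to -x on a stop, bar at z about 222 mm, some 30 mm to the -x side of the pivot. Pushed (under 1 N) to +x, to 25 mm or more past the pivot, it falls by itself and drops behind the keeper, if the lever stands at 1.6 rad or more. Hooked and tight: x = 53, z = 107 to 116 in the bin's frame.
- hook (a point): Keeper, a dark steel hook 26 mm wide on the bin's lid. The point is where the hooked bar lies: on the far (+x) side of the upright shank, under its lip (x = 53, z = 108 mm in the bin's frame). Shank from x = 41 to 49; lip reaches to x = 56; top at z = 122.
- tin_lever (a joint): Lever of the like latch on the round aluminium tin (232 mm across, 90 high) that stands beside the bin; same meaning. Starts near 1.9; leave it standing, and pass over it high: its raised loop, easily knocked, reaches 235 mm above the counter.
There are look-alikes about, which are no part of the job. Leave any green or purple look-alike of the part that bears tin_lever alone.

How it is judged (in metres and radians):
On the way:
1. the loop's cross bar lies behind the keeper, below its lip (x of loop_bar in the frame of bread_bin above 0.05 m and z of loop_bar in the frame of bread_bin below 0.118 m), for 0.2 s.
At the end, for the whole second after the job is handed in: the bread bin's lever is shut (below 0.12 rad, past dead centre), its loop's cross bar is behind the keeper (50 to 60 mm along the bin's x) and under its lip (below 118 mm), and the round tin's lever still stands (above 1.5 rad) (all of step 1 and value of joint lever below 0.12 rad and x of loop_bar in the frame of bread_bin below 0.06 m and value of joint tin_lever above 1.5 rad); the robot touches nothing.
It also fails if it takes over 45 s, if anything falls off the work surface, if the arm or the gripper's body presses on something with over 40 N, if the wrist force passes 120 N, or if a joint passes its speed limit or range.

## Robot

A 7-joint arm with a two-finger parallel gripper is mounted at the origin on the work surface. World frame = base frame: x ahead of the robot, y to its left, z up, the work surface at z = 0. Lengths are in m, angles in degrees, forces in N, time in s.
With the tool pointing down it reaches from about 0.35 to 0.9 m from the base axis. Payload 7.2 kg.
Tool frame: the origin (TCP) lies midway between the tips of the shut fingers; the grasp point (between the pads) lies 19 mm behind it; z points along the fingers, y is the line along which they close (so a half turn about z gives the same grasp; the last joint's range is limited). The gripper opens to 88 mm and grips with 3 to 60 N. Pads are 20 mm wide; open, the fingers measure 115 mm over their backs; the gripper's body (75 mm by 178 mm) begins 61 mm behind the grasp point.
Start: joints at [71.952, 23.554, -0.728, 91.456, 0.321, 64.991, -4.71], TCP at [0.153, -0.606, 0.223] pointing down, gripper open.
Joint ranges: [-169.25, 169.25], [-16.82, 113.86], [-84.01, 82.57], [7.8, 145.47], [-59.2, 239.2], [7.22, 106.19], [-163.78, 163.78]. Speed limits (degrees/s): [136.94, 136.94, 172.46, 172.46, 180, 180, 180].

## Interface

Orientations are given as [roll, pitch, yaw] about the fixed x, y, z axes, in that order (R = Rz(yaw) Ry(pitch) Rx(roll)).
In Python, from workcell import robot gives the robot as it stands. The module is installed in compiled form; this text tells all that it offers.
- The arm moves only by the tool carry_out, never from a script. Its argument "steps" is a list of rows, each a list of 3 entries, a list of its own where there are three numbers: the shift along the tool's x, y, z in cm, then the turn about the tool's z in degrees, then the opening, from 0 (shut) to 1 (fully open). A call has 1 to 5 rows; each row is the pose to reach, as a shift and turn from the pose commanded when the call began, along the tool's axes at that moment; what a row does not reach only later rows make up. A row lasts 1/8 s, in which the tool goes at most 62.5 mm and 10.7 degrees, less where a joint would pass 70% of its speed; a pose out of reach is approached as far as the arm can. A call with a gripper value outside its range is refused whole. The fingers move at their own pace and stop on an object; "newtons" is the grip in N (left out, the last holds). Time passes only in rows, so rows that repeat a pose let the fingers close. It gives the time, the measured TCP pose, the force, the opening and the grip force at its end, in the units of the state.
- robot.sense(): the state, without advancing time (a new reading comes with each control period).
- robot.camera(name): name is "scene" or "top" or "wrist"; returns a dict with "pixels" (420x560x3 uint8, red, green, blue), "intrinsics" (3x3 intrinsics, pixels), "camera_from_world" (4x4, takes a point from world to camera coordinates). Camera axes: x right, y down, z forward; pixel columns grow to the right and rows downward; lengths in m; the calibration is good to about 2 mm. A picture is of the moment at which its call begins. There is no depth.
- robot.job_done(): hands the job in; it is judged then, once.
The state is a dict: "clock": time; "joint_positions": joint angles; "dq": joint speeds; "tau": joint torques, N m; "tool_pos": TCP position; "ee_rot": TCP orientation; "wrist_force": force on the tool from outside, world axes, zero at the start; "moment": the same for the moment, N m; "finger_gap": finger opening in m; "gripper_force": force on a finger pad.
Only numpy, scipy, OpenCV 4.12 (cv2) and the standard library are available. Lean on these libraries where they do the work, as an engineer would, in place of code of your own. Each camera call takes 0.05 s, during which the arm holds its last target. There are 200 camera calls.

## Working session

There is one attempt and no reset: what is moved stays moved. The work goes in short steps, Python scripts to look and compute and a tool call to move; the robot and the scene stay as the last step left them, time stands still between calls to the robot, and variables do not carry over. Pictures are saved under pics/ and viewed, at most 10 in all, crops included, and the job is handed in when it is done.

Besides the shell and the picture viewer there is one more tool, called after "Call:" in YAML: its name, and indented under it one key for each argument. carry_out: Moves the arm, as the interface text tells. Its arguments: {"type":"object","properties":{"steps":{"type":"array"},"newtons":{"type":"number"}},"required":["steps"]}

```bash
mkdir -p pics; python3 - <<'E'
from workcell import robot
import cv2,pickle
d={}
for n in("scene","top"):
    d[n]=robot.camera(n); cv2.imwrite(f"pics/{n}0.png",d[n]["pixels"][:,:,::-1])
pickle.dump(d,open("v0.pkl","wb"))
s=robot.sense();print(s["clock"],s["tool_pos"],s["ee_rot"],s["finger_gap"])
E
```

```text
0.1 [ 0.15254849 -0.60562822  0.22187357] [-1.79915177e+02  4.69789543e-03  1.41434526e+01] 0.08784962701514282
```

View pics/scene0.png

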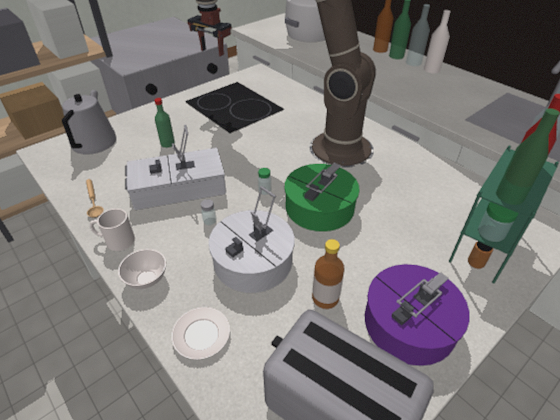

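View pics/top0.png

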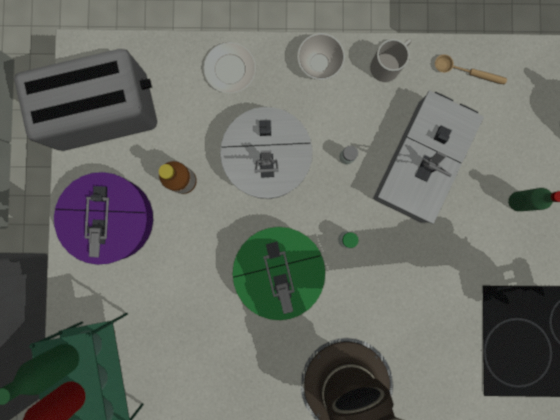

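The scene view shows the bread bin at about (175,178) with its latch at (183,160). In the top view it is at about (430,155), with the lever base near (428,168) and the keeper near (443,133). The tin is at (266,152) in the top view. Next I'll enlarge both views of the bin.

```bash
cat > h.py <<'E'
import numpy as np,cv2
def P(c): return c["intrinsics"]@c["camera_from_world"][:3]
def proj(c,p):
    q=P(c)@np.append(p,1); return q[:2]/q[2]
def onplane(c,uv,z):
    M=P(c); A=np.c_[M[:,0],M[:,1],-np.array([uv[0],uv[1],1.])]
    return np.r_[np.linalg.solve(A,-(M[:,2]*z+M[:,3]))[:2],z]
def tri(c1,u1,c2,u2):
    X=cv2.triangulatePoints(P(c1),P(c2),np.array(u1,float),np.array(u2,float)).ravel(); return X[:3]/X[3]
E
python3 - <<'E'
import pickle,cv2,numpy as np
from h import *
d=pickle.load(open("v0.pkl","rb"))
a=cv2.resize(d["top"]["pixels"][80:230,365:495],None,fx=3,fy=3,interpolation=2)
b=cv2.resize(d["scene"]["pixels"][115:215,115:235],None,fx=3.3,fy=3.3,interpolation=2)
o=np.zeros((450,800,3),np.uint8);o[:,:390]=a;o[:b.shape[0],395:395+b.shape[1]]=b
cv2.imwrite("pics/c1.png",o[:,:,::-1])
for n in d: 
  T=np.linalg.inv(d[n]["camera_from_world"]);print(n,T[:3,3],T[:3,:3].round(2).tolist())
# lid rim mask in top: aluminium grey brighter/flat
t=d["top"]["pixels"];print(t[120,420],t[190,410],t[60,460],t[240,440],t[150,470])
E
```

```text
scene [1.03888485 0.83785404 0.9096597 ] [[-0.76, 0.45, -0.48], [0.65, 0.52, -0.55], [-0.0, -0.73, -0.68]]
top [0.40370349 0.19125127 1.26872159] [[0.01, -1.0, 0.05], [-1.0, -0.01, -0.0], [0.0, -0.05, -1.0]]
[138 139 137] [137 139 137] [141 142 133] [104 106  98] [142 143 133]
```

View pics/c1.png

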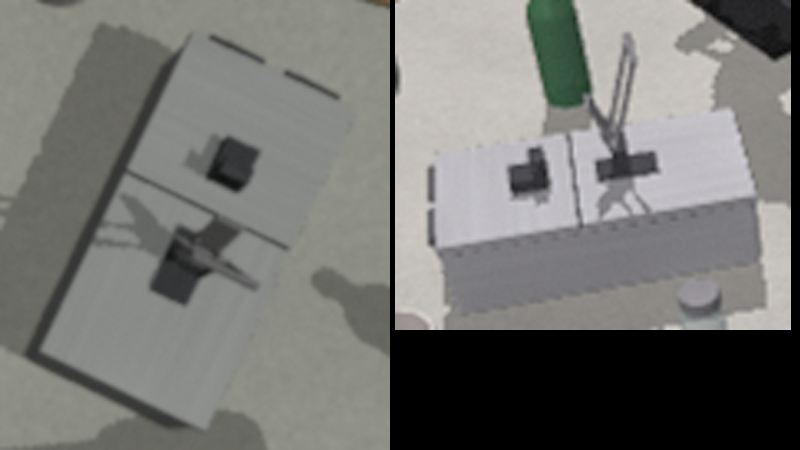

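The crop shows the lid corners clearly, the keeper at crop (233,163), and the raised bar as a light line from about (178,240) to (258,285). In the scene view the loop top is at about (628,38) in the crop. Triangulating these.

```bash
python3 - <<'E'
import pickle
from h import *
np.set_printoptions(precision=4,suppress=True)
d=pickle.load(open("v0.pkl","rb"));t,s=d["top"],d["scene"]
A=lambda u,v:(365+u/3,80+v/3); B=lambda u,v:(115+(u-395)/3.3,115+v/3.3)
pr=[((192,35),(440,248)),((352,110),(435,155)),((40,350),(757,197)),((205,428),(730,112))]
C=[tri(t,A(*a),s,B(*b)) for a,b in pr]
for c in C: print("tri",c)
L=np.array([onplane(t,A(*a),.09) for a,_ in pr]);S=np.array([onplane(s,B(*b),.09) for _,b in pr]);print(L,S)
for Q in(L,S,np.array(C)):
  print("len",np.linalg.norm(Q[0]-Q[2]),np.linalg.norm(Q[1]-Q[3]),"wid",np.linalg.norm(Q[0]-Q[1]),np.linalg.norm(Q[2]-Q[3]))
  c=Q.mean(0); ax=Q[0]+Q[1]-Q[2]-Q[3]; print("ctr",c,"yaw",np.degrees(np.arctan2(ax[1],ax[0])))
m=tri(t,A(218,262),s,B(628,38)); print("bar",m)
E
```

```text
tri [ 0.7596 -0.194   0.0853]
tri [ 0.6978 -0.3289  0.0862]
tri [ 0.491  -0.0656  0.0834]
tri [ 0.4274 -0.2044  0.0812]
[[ 0.7578 -0.1922  0.09  ]
 [ 0.6956 -0.3264  0.09  ]
 [ 0.4906 -0.0643  0.09  ]
 [ 0.4272 -0.2014  0.09  ]] [[ 0.7614 -0.1885  0.09  ]
 [ 0.7004 -0.3254  0.09  ]
 [ 0.4952 -0.0583  0.09  ]
 [ 0.4339 -0.1934  0.09  ]]
len 0.29631763139009426 0.296098640656143 wid 0.14795053755121282 0.1510754554032959
ctr [ 0.5928 -0.1961  0.09  ] yaw -25.27574425724234
len 0.2963366701864978 0.2974070029107422 wid 0.14990204902592208 0.14840118004510716
ctr [ 0.5977 -0.1914  0.09  ] yaw -26.214951372455403
len 0.2976815174223294 0.2977208156135812 wid 0.14845918768675642 0.15261672994528047
ctr [ 0.5939 -0.1982  0.084 ] yaw -25.13527577383458
bar [ 0.5466 -0.1628  0.239 ]
```

```bash
cat > plan.py <<'E'
from workcell import robot
from scipy.spatial.transform import Rotation as R
from h import *
import json,sys
try: B=json.load(open("bin.json"))
except OSError: B=[.5945,-.1945,-25.5]
RB=R.from_euler("z",B[2],degrees=True).as_matrix()
def w(x,y,z): return RB@[x/1e3,y/1e3,z/1e3]+[B[0],B[1],0]
def go(*pts):
    s=robot.sense(); M=R.from_euler("xyz",s["ee_rot"],degrees=True).as_matrix()
    b=RB.T@(s["tool_pos"]-[B[0],B[1],0])*1e3
    print("t",s["clock"],"tcp bin mm",b.round(1),"rpy",np.round(s["ee_rot"],1),"turn",round(s["ee_rot"][2]-B[2],1),"F",np.round(s["wrist_force"],1))
    for p in pts: print(p,"->cm",(M.T@(w(*p)-s["tool_pos"])*100).round(2))
E
python3 -c "
from plan import *
go((-120,0,300),(-120,0,205))"
```

```text
t 0.1 tcp bin mm [-221.9 -561.3  221.9] rpy [-179.9    0.    14.1] turn 39.6 F [0.5 1.1 0.2]
(-120, 0, 300) ->cm [ 43.66 -36.74  -7.76]
(-120, 0, 205) ->cm [ 43.66 -36.72   1.74]
```

Call:
carry_out:
  steps:
    - [[2,-2,-5],0,0]
    - [[6,-5,-8],10,0]
    - [[10,-9,-8],20,0]
    - [[15,-13,-8],30,0]
    - [[19,-16,-8],39.6,0]
  newtons: 20

```text
clock: 0.72
tool_pos: [0.2978, -0.4038, 0.3026]
ee_rot: [-180.0, -0.0, -25.4]
wrist_force: [0.8, -0.6, -0.0]
finger_gap: 0.0411
gripper_force: 0.0
```

```bash
python3 -c "
from plan import *
go((-120,0,300),(-120,0,205))"
```

```text
t 0.725 tcp bin mm [-177.7 -316.6  302.6] rpy [-180.    -0.   -25.4] turn 0.1 F [ 0.8 -0.6 -0. ]
(-120, 0, 300) ->cm [  5.8  -31.66   0.27]
(-120, 0, 205) ->cm [  5.8  -31.66   9.77]
```

Call:
carry_out:
  steps:
    - [[1,-6,0],0,0]
    - [[2,-12,0],0,0]
    - [[3,-18,0],0,0]
    - [[4.5,-24,0],0,0]
    - [[5.8,-30,0],0,0]

```text
clock: 1.35
tool_pos: [0.4777, -0.1573, 0.3027]
ee_rot: [180.0, -0.0, -25.2]
wrist_force: [-0.3, -0.3, -0.1]
finger_gap: 0.0008
gripper_force: 0.0
```

Call:
carry_out:
  steps:
    - [[0,-1.5,0],0,0]
    - [[0,-1.5,0],0,0]

```text
clock: 1.6
tool_pos: [0.4831, -0.1449, 0.3022]
ee_rot: [180.0, 0.1, -25.0]
wrist_force: [0.7, -0.3, -0.7]
finger_gap: 0.0007
gripper_force: 0.0
```

```bash
python3 - <<'E'
from plan import *
import pickle
d={}
for n in("wrist","top","scene"):d[n]=robot.camera(n)
pickle.dump(d,open("v1.pkl","wb"))
cv2.imwrite("pics/w1.png",d["wrist"]["pixels"][:,:,::-1])
c=d["wrist"]
T=np.linalg.inv(c["camera_from_world"]);print(T.round(3))
for p in[(-60,0,222),(-60,27,222),(-60,-27,222),(53,0,122),(-30,0,114),(150,75,90),(150,-75,90),(-150,75,90),(-150,-75,90)]: print(p,proj(c,w(*p)).round(1))
go((-120,0,205))
E
```

```text
[[-0.423 -0.871 -0.25   0.551]
 [-0.906  0.407  0.117 -0.177]
 [ 0.     0.276 -0.961  0.464]
 [ 0.     0.     0.     1.   ]]
(-60, 0, 222) [276.8 142.8]
(-60, 27, 222) [242.7 142.5]
(-60, -27, 222) [310.8 143.1]
(53, 0, 122) [278.5  22.6]
(-30, 0, 114) [278.1 109.7]
(150, 75, 90) [205.9 -75.4]
(150, -75, 90) [352.5 -74. ]
(-150, 75, 90) [220.  207.6]
(-150, -75, 90) [335.5 208.5]
t 1.75 tcp bin mm [-121.6   -5.7  302.6] rpy [179.9   0.  -25.3] turn 0.2 F [ 0.  -0.3 -0.3]
(-120, 0, 205) ->cm [ 0.16 -0.58  9.75]
```

View pics/w1.png

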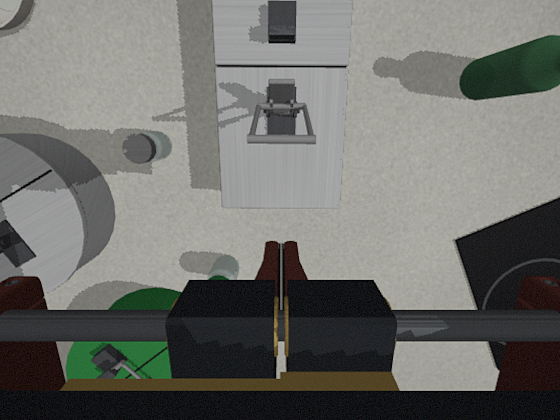

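In the wrist view the bar spans (248,139) to (315,139), the lid's near end is at row 208, the keeper is at (283,20) and the base is near (282,95). My estimate is therefore about 3–4 mm off in bin y. I'll correct that, check the bar height by triangulation, and then push.

```bash
echo '[0.5930,-0.1972,-25.4]' > bin.json; python3 - <<'E'
from plan import *
import pickle
d=pickle.load(open("v1.pkl","rb"));o=pickle.load(open("v0.pkl","rb"));c=d["wrist"]
t=(365+218/3,80+262/3);s=(115+(628-395)/3.3,115+38/3.3)
for X in(tri(c,(281.5,139),o["top"],t),tri(c,(281.5,139),o["scene"],s)): print("bar",X,"bin",RB.T@(X-[B[0],B[1],0])*1e3)
for p in[(-60,0,222),(-150,75,90),(-150,-75,90)]: print(p,proj(c,w(*p)).round(1))
go((-105,0,208),(-20,0,208),(15,0,208))
E
```

```text
bar [ 0.54633676 -0.170515    0.21693236] bin [-53.59869095   4.09000191 216.93236199]
bar [ 0.54263116 -0.17384897  0.23276879] bin [-55.51603071  -0.51115213 232.76879083]
(-60, 0, 222) [280.8 143.1]
(-150, 75, 90) [222.6 207.9]
(-150, -75, 90) [338.  208.5]
t 1.75 tcp bin mm [-121.4   -2.4  302.6] rpy [179.9   0.  -25.3] turn 0.1 F [ 0.  -0.3 -0.3]
(-105, 0, 208) ->cm [ 1.64 -0.25  9.45]
(-20, 0, 208) ->cm [10.14 -0.24  9.45]
(15, 0, 208) ->cm [13.64 -0.23  9.45]
```

Call:
carry_out:
  steps:
    - [[0,-0.2,5],0,0]
    - [[0,-0.2,9.7],0,0]
    - [[1.6,-0.2,9.7],0,0]
    - [[3.5,-0.2,9.7],0,0]
    - [[5,-0.2,9.7],0,0]

```text
clock: 2.38
tool_pos: [0.5314, -0.1668, 0.2078]
ee_rot: [-180.0, -0.2, -25.3]
wrist_force: [-1.0, 0.4, 0.9]
finger_gap: 0.0006
gripper_force: 0.2
```

Call:
carry_out:
  steps:
    - [[1.2,0,0],0,0]
    - [[2.4,0,0],0,0]
    - [[3.6,0,0],0,0]
    - [[4.8,0,0],0,0]
    - [[6,0,0],0,0]

```text
clock: 3.0
tool_pos: [0.5844, -0.1906, 0.2056]
ee_rot: [180.0, 0.0, -25.1]
wrist_force: [0.1, 0.4, 0.4]
finger_gap: 0.0005
gripper_force: 0.0
```

Call:
carry_out:
  steps:
    - [[0.8,0,0],0,0]
    - [[1.6,0,0],0,0]
    - [[2.4,0,0],0,0]
    - [[3,0,0],0,0]
    - [[3,0,0],0,0]

```text
clock: 3.62
tool_pos: [0.6111, -0.2032, 0.2055]
ee_rot: [-180.0, 0.0, -25.2]
wrist_force: [-0.9, 0.3, -0.0]
finger_gap: 0.0003
gripper_force: 0.0
```

```bash
python3 - <<'E'
from plan import *
import pickle
go((40,0,205))
c=robot.camera("scene");w1=robot.camera("wrist")
b=cv2.resize(c["pixels"][100:210,110:240],None,fx=3,fy=3,interpolation=2)
o=np.zeros((420,800,3),np.uint8);o[:b.shape[0],:390]=b;o[:,400:]=w1["pixels"][:,80:480]
cv2.imwrite("pics/c2.png",o[:,:,::-1])
E
```

```text
t 3.625 tcp bin mm [ 18.9   2.4 205.5] rpy [-180.     0.   -25.2] turn 0.2 F [-0.9  0.3 -0. ]
(40, 0, 205) ->cm [2.11 0.25 0.05]
```

View pics/c2.png

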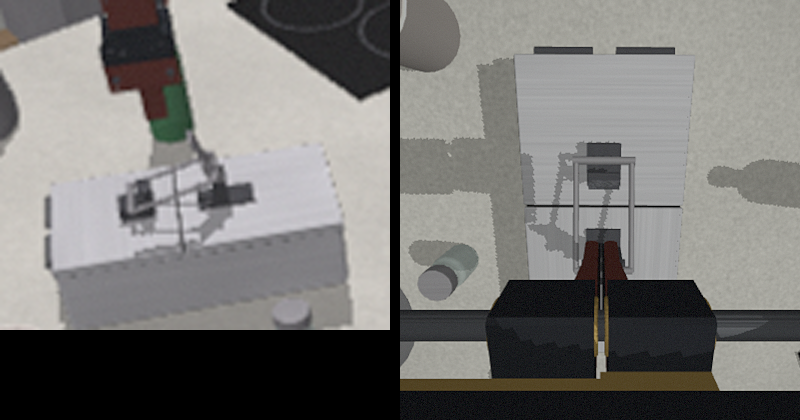

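The loop has tipped over and lies across at the keeper: the bar is at wrist-crop row 160, over the keeper block at about (603,165). It may still be falling, so I'll let time pass and look again.

Call:
carry_out:
  steps:
    - [[0.6,0.2,0],0,0]
    - [[0.6,0.2,0],0,0]
    - [[0.6,0.2,0],0,0]
    - [[0.6,0.2,0],0,0]

```text
clock: 4.22
tool_pos: [0.6154, -0.2073, 0.2057]
ee_rot: [-180.0, 0.0, -25.2]
wrist_force: [-0.7, -0.4, 1.4]
finger_gap: 0.0007
gripper_force: 0.0
```

```bash
python3 - <<'E'
from plan import *
go((22,0,205),(22,0,165))
c=robot.camera("scene");w1=robot.camera("wrist")
b=cv2.resize(c["pixels"][140:200,130:210],None,fx=5,fy=5,interpolation=2)
o=np.zeros((420,800,3),np.uint8);o[:b.shape[0],:400]=b;o[:,400:]=cv2.resize(w1["pixels"][90:300,180:380],(400,420))
cv2.imwrite("pics/c3.png",o[:,:,::-1])
for p in [(68,0,95),(68,27,95),(68,-27,95),(53,27,108),(56,0,125.5),(49,0,122),(-9,0,175)]:
  print(p,"wrist crop",((proj(w1,w(*p))-[180,90])*2+[400,0]).round(),"scene crop",((proj(c,w(*p))-[130,140])*5).round())
E
```

```text
t 4.225 tcp bin mm [ 24.5   0.4 205.7] rpy [-180.     0.   -25.2] turn 0.2 F [-0.7 -0.4  1.4]
(22, 0, 205) ->cm [-0.25  0.04  0.07]
(22, 0, 165) ->cm [-0.25  0.04  4.07]
(68, 0, 95) wrist crop [602. 144.] scene crop [119. 145.]
(68, 27, 95) wrist crop [542. 144.] scene crop [121. 170.]
(68, -27, 95) wrist crop [661. 144.] scene crop [117. 121.]
(53, 27, 108) wrist crop [540. 181.] scene crop [141. 150.]
(56, 0, 125.5) wrist crop [602. 182.] scene crop [128. 104.]
(49, 0, 122) wrist crop [602. 197.] scene crop [141. 107.]
(-9, 0, 175) wrist crop [601. 385.] scene crop [218.  23.]
```

View pics/c3.png

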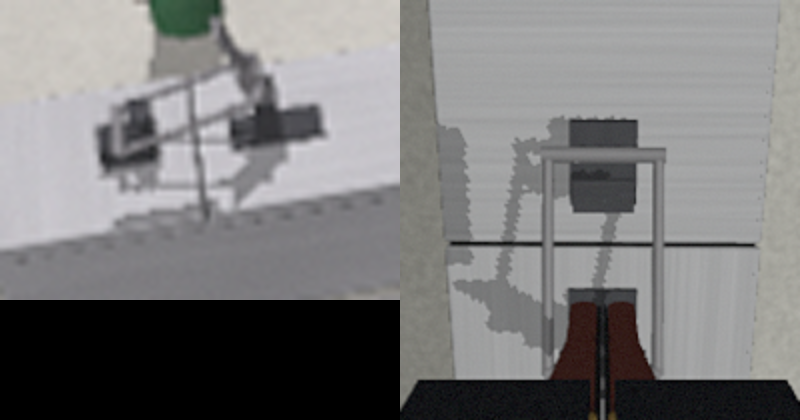

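The bar spans (541–665, 155) in the wrist crop, beyond the lip of the keeper. In the scene crop it runs from about (115,107) to (120,156). Triangulating it.

```bash
python3 - <<'E'
from plan import *
s=robot.camera("scene");c=robot.camera("wrist")
q=lambda u,v:(130+u/5,140+v/5); r=lambda u,v:(180+(u-400)/2,90+v/2)
for a,b in(((603,155),(118,132)),((545,155),(121,155)),((661,155),(116,109))):
  X=tri(c,r(*a),s,q(*b)); print(RB.T@(X-[B[0],B[1],0])*1e3)
for z in(95,100,105,110,125.5):
  print(z,RB.T@(onplane(c,r(603,155),z/1e3)-[B[0],B[1],0])*1e3, 62/500)
K=c["intrinsics"];print(K[0,0])
E
```

```text
[ 65.86155284  -0.19402618 105.55770484]
[ 65.41114423  25.11095503 105.70943555]
[ 65.88964677 -25.58276764 105.63881317]
95 [62.96305095 -0.50963108 95.        ] 0.124
100 [ 63.63393243  -0.49577652 100.        ] 0.124
105 [ 64.3048139   -0.48192195 105.        ] 0.124
110 [ 64.97569538  -0.46806739 110.        ] 0.124
125.5 [ 67.05542795  -0.42511825 125.5       ] 0.124
298.8519869023222
```

The bar is behind the shank at x≈65, z≈105, clear under the lip. Now I'll lower the fingers on the lever's keeper side and sweep the lever over along its arc.

Call:
carry_out:
  steps:
    - [[0,0,2],0,0]
    - [[0,0,4],0,0]
    - [[-1,0,4.2],0,0]
    - [[-1.9,0,4.3],0,0]
    - [[-2.5,0,4.3],0,0]

```text
clock: 5.05
tool_pos: [0.5932, -0.1967, 0.1641]
ee_rot: [-180.0, -0.2, -25.1]
wrist_force: [1.8, 0.3, 2.0]
finger_gap: 0.0009
gripper_force: 0.8
```

Call:
carry_out:
  steps:
    - [[-0.6,0,-0.1],0,0]
    - [[-1.2,0,-0.3],0,0]
    - [[-1.8,0,-0.4],0,0]
    - [[-2.3,0,-0.3],0,0]
    - [[-2.8,0,-0.2],0,0]

```text
clock: 5.68
tool_pos: [0.5673, -0.1848, 0.1648]
ee_rot: [-180.0, -0.0, -25.2]
wrist_force: [0.7, -1.2, 1.8]
finger_gap: 0.0004
gripper_force: 0.8
```

```bash
python3 - <<'E'
from plan import *
go((-36,0,163),(-50,0,156))
s=robot.camera("scene");c=robot.camera("wrist")
b=cv2.resize(s["pixels"][110:200,130:210],None,fx=5,fy=5,interpolation=2)
o=np.zeros((450,800,3),np.uint8);o[:,:400]=b;o[:420,400:]=cv2.resize(c["pixels"][90:300,180:380],(400,420))
cv2.imwrite("pics/c4.png",o[:,:,::-1])
E
```

```text
t 5.675 tcp bin mm [-28.5   0.2 164.8] rpy [-180.    -0.   -25.2] turn 0.2 F [ 0.7 -1.2  1.8]
(-36, 0, 163) ->cm [-0.75  0.02  0.18]
(-50, 0, 156) ->cm [-2.15  0.01  0.88]
```

View pics/c4.png

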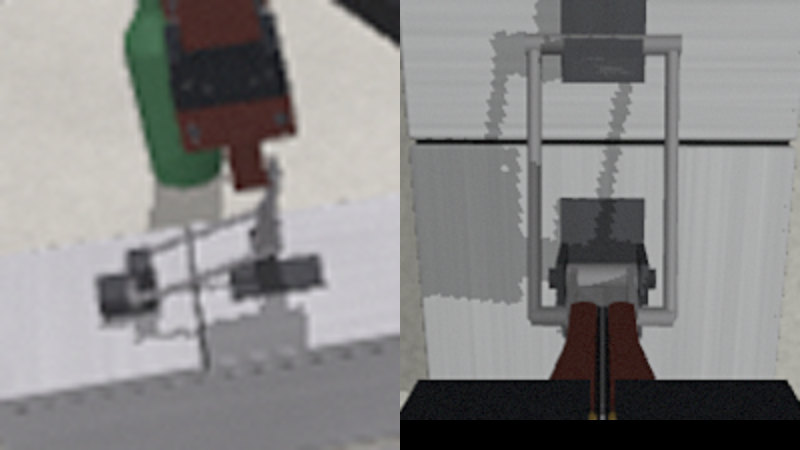

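The bar (wrist crop row 44) now passes under the keeper's lip (top edge occluded at 562–645), so it is hooked. The lever is just past upright and in contact with the fingers. I'll continue along the arc.

Call:
carry_out:
  steps:
    - [[-0.5,0,0.1],0,0]
    - [[-1.0,0,0.3],0,0]
    - [[-1.5,0,0.6],0,0]
    - [[-2.0,0,0.9],0,0]
    - [[-2.4,0,1.3],0,0]

```text
clock: 6.4
tool_pos: [0.5457, -0.1746, 0.152]
ee_rot: [-180.0, -0.0, -25.2]
wrist_force: [1.3, -0.1, 5.1]
finger_gap: 0.0004
gripper_force: 2.6
```

Call:
carry_out:
  steps:
    - [[-0.3,0,0.4],0,0]
    - [[-0.6,0,0.8],0,0]
    - [[-0.9,0,1.2],0,0]
    - [[-1.1,0,1.7],0,0]
    - [[-1.3,0,2.1],0,0]

```text
clock: 7.02
tool_pos: [0.5333, -0.1688, 0.1299]
ee_rot: [180.0, 0.1, -25.1]
wrist_force: [0.2, 0.6, 1.2]
finger_gap: 0.0008
gripper_force: 0.6
```

```bash
python3 -c "
from plan import *
go((-70,0,132),(-72,0,121),(-72,0,113))"
```

```text
t 7.025 tcp bin mm [-66.1   0.  129.9] rpy [ 1.80e+02  1.00e-01 -2.51e+01] turn 0.3 F [0.2 0.6 1.2]
(-70, 0, 132) ->cm [-0.39  0.   -0.21]
(-72, 0, 121) ->cm [-0.59  0.    0.89]
(-72, 0, 113) ->cm [-0.59  0.    1.69]
```

Call:
carry_out:
  steps:
    - [[-0.3,0,0.3],0,0]
    - [[-0.5,0,0.7],0,0]
    - [[-0.5,0,1.0],0,0]
    - [[-0.5,0,1.2],0,0]
    - [[-0.5,0,1.4],0,0]

```text
clock: 7.65
tool_pos: [0.5295, -0.1671, 0.1166]
ee_rot: [180.0, -0.0, -25.2]
wrist_force: [-2.4, 0.3, 4.2]
finger_gap: 0.0004
gripper_force: 2.7
```

```bash
python3 -c "
from plan import *
go()"
```

```text
t 7.65 tcp bin mm [-70.3  -0.  116.6] rpy [180.   -0.  -25.2] turn 0.2 F [-2.4  0.3  4.2]
```

Call:
carry_out:
  steps:
    - [[0,0,0.2],0,0]
    - [[0,0,0.2],0,0]
    - [[0,0,-1.5],0,0]
    - [[0,0,-5],0,0]
    - [[0,0,-10],0,0]

```text
clock: 8.28
tool_pos: [0.5288, -0.1668, 0.2174]
ee_rot: [180.0, 0.1, -25.1]
wrist_force: [1.4, -0.6, -0.6]
finger_gap: 0.0001
gripper_force: 0.0
```

Call:
carry_out:
  steps:
    - [[-4,0,-4],0,0]
    - [[-6,0,-5],0,0]
    - [[-6,0,-5],0,0]

```text
clock: 8.65
tool_pos: [0.4751, -0.1413, 0.2686]
ee_rot: [180.0, -0.2, -25.1]
wrist_force: [-0.9, -0.4, 0.1]
finger_gap: 0.0004
gripper_force: 0.0
```

```bash
python3 - <<'E'
from plan import *
go()
s=robot.camera("scene");c=robot.camera("wrist")
b=cv2.resize(s["pixels"][120:270,130:290],None,fx=2.5,fy=2.5,interpolation=2)
o=np.zeros((420,800,3),np.uint8);o[:375,:400]=b;o[:420,400:]=cv2.resize(c["pixels"][0:210,180:380],(400,420))
cv2.imwrite("pics/c5.png",o[:,:,::-1])
for p in[(53,27,110),(53,-27,110),(65,0,105),(-95,0,117),(-95,12,117)]: print(p,(proj(c,w(*p))*2-[360,0]+[400,0]).round())
E
```

```text
t 8.65 tcp bin mm [-1.305e+02 -1.000e-01  2.686e+02] rpy [180.   -0.2 -25.1] turn 0.3 F [-0.9 -0.4  0.1]
(53, 27, 110) [544.  11.]
(53, -27, 110) [659.  11.]
(65, 0, 105) [602. -14.]
(-95, 0, 117) [600. 332.]
(-95, 12, 117) [577. 332.]
```

View pics/c5.png

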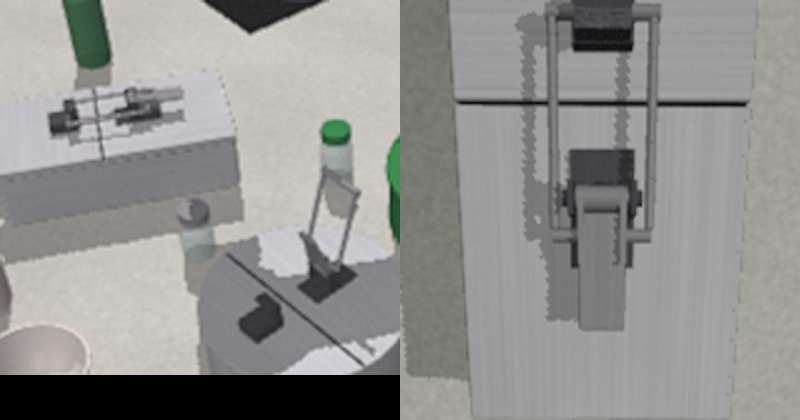

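The lever lies flat, with its end at row 330 against 332 predicted. The bar is at row 10, as predicted for x = 53, and sits under the lip. The tin's lever and loop still stand, and the arm is clear, so I'm handing in.

```bash
python3 -c "
from workcell import robot
print(robot.job_done())"
```

```text
the job is handed in; nothing more can be done
None
```

The bread bin's latch is fastened: its lever lies flat and the loop's bar is hooked tight behind the keeper, by the last camera check. The round tin's lever still stands, and I handed the job in at about 9 s with the arm clear (no verdict was returned).

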